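# Pack a rescued record book and close its clamshell case

## Task

In the open clamshell case, slide the orange follower along its track until it has pushed the record book snug against the far end wall of the tray, opposite the follower, then draw the follower back about a centimetre so that it no longer pinches the book. Then swing the blue lid over and press it down until the two halves sit flush edge to edge all along. Leave the other things on the table where they are and let go of the case.

Things in the scene. Friction and masses are not known exactly. Their poses are not given: they have to be found in the camera images.
- case: Lower half of the clamshell case: grey tray fixed to the table, outside 200 (x) by 150 (y) by 30 mm high, walls and floor 4 mm. Origin: centre of its underside; z up. Its +x end wall (inner face at x = +96 mm) is the one the book is pushed against; the follower is at the -x end. The lid is hinged along the long side at y = +75 mm. Closed, the case is 60 mm high.
- lid (a joint): Hinge angle of the blue lid, rad: 0 = shut, 1.57 = upright, 2.2 = most open; it starts leaning open, away from the tray. The lid is a hollow tray like the base (200 by 150 by 30 mm deep, 0.22 kg); its flat outer face lies 30 mm from its rim plane, which holds the hinge line. Stiff hinge (0.3 N m of friction): it stays where left and must be pressed home.
- hinge (a point): Middle of the lid's hinge line, on the case at x = 0, y = +75, z = 30 mm in the case frame; the hinge line runs along the case's x.
- lid_press (a point): Point on the flat outer face of the lid, mid-length, 115 mm from the hinge line (35 mm short of the free edge). Its frame turns with the lid: z points out of the outer face, y towards the hinge. With the lid shut it is on top of the case, 60 mm above the table.
- follower_face (a point): Centre of the orange follower's face that looks to the book (+x of the case); axes as the case's. The follower is an upright plate 134 mm wide (y), 8 mm thick, 40 mm high, on the tray floor; it slides along the case's x only (80 mm of travel, 1.5 N of friction, stays where left).
- fin (a point): Grip point on the follower's fin, an upright orange rib behind the plate (-x side), 40 mm long (x), 14 mm thick (y), top 51 mm above the table. The point is mid-length, mid-thickness, 36 mm above the table; it lies 28 mm behind follower_face in x and at y = -20 mm in the case frame. It can be pinched across y from above, or pushed.
- book_mid (a point): Centre (half-way up) of the loose record book lying in the tray, brown covers, 90 (x) by 125 (y) by 34 mm high, 0.2 to 0.4 kg; its frame is nearly parallel to the case's. It starts with a gap of 6 to 15 mm to the end wall opposite the follower; snug there, its centre is at x = +51 mm in the case frame.
- bottle: Amber bottle, 66 mm across, 160 mm high, standing; bystander. Origin: centre of its underside.
- jar: Glass jar, 72 mm across, 90 mm high, standing; bystander. Origin: centre of its underside.
- brush: Brush 180 mm long lying on the table; bystander. Origin: centre of its underside.
- file: Grey file of papers, 190 by 150 by 50 mm, lying on the table; bystander. Origin: centre of its underside.
Not all that is in view belongs to the job. There is more than one size of the part that bears book_mid; the job needs the middle-sized.

How it is judged (in metres and radians):
On the way, in this order (a step that is already met when the one before it is completed fails the run):
1. the follower touches the book (gap under 2 mm) and the book is snug against the end wall (within 4 mm) (x of book_mid in the frame of case above 0.047 m and x of book_mid in the frame of follower_face below 0.047 m), for 0.05 s.
2. the follower is backed off to a gap of 4 to 20 mm with the book still within 4 mm of the end wall (x of book_mid in the frame of case above 0.047 m and x of book_mid in the frame of follower_face between 0.049 and 0.065 m), for 0.2 s.
3. the lid is shut to within 0.025 rad, with the gap kept (all of step 2 and value of joint lid below 0.025 rad), for 0.2 s.
At the end, for the whole second after the job is handed in: The lid is shut and still, its rim meeting the tray's rim (hinge angle under 0.025 rad, under 4 mm at the free edge); in the case the book is within 4 mm of the end wall and the follower stands 4 to 20 mm clear of it (all of step 3 and velocity of joint lid between -0.05 and 0.05 rad/s); the robot touches nothing.
It fails at once if the bottle is moved by more than 30 mm (distance of bottle from where it was at the start of the episode above 0.03 m).
It fails at once if the jar is moved by more than 30 mm (distance of jar from where it was at the start of the episode above 0.03 m).
It fails at once if the brush is moved by more than 30 mm (distance of brush from where it was at the start of the episode above 0.03 m).
It fails at once if the file is moved by more than 30 mm (distance of file from where it was at the start of the episode above 0.03 m).
It also fails if it takes over 58 s, if anything falls off the work surface, if the arm or the gripper's body presses on something with over 40 N, if the wrist force passes 120 N, or if a joint passes its speed limit or range.

## Robot

A 6-joint arm with a two-finger parallel gripper is mounted at the origin on the work surface. World frame = base frame: x ahead of the robot, y to its left, z up, the work surface at z = 0. Lengths are in mm, angles in rad, forces in N, time in s.
With the tool pointing down it reaches from about 350 to 875 mm from the base axis. Payload 4.2 kg.
Tool frame: the origin (TCP) lies midway between the tips of the shut fingers; the grasp point (between the pads) lies 19 mm behind it (arm.tcp_to_grasp is the distance from the TCP to the grasp point, in mm); z points along the fingers, y is the line along which they close (so a half turn about z gives the same grasp; the last joint's range is limited). The gripper opens to 85 mm and grips with 20 to 120 N. Pads are 22 mm wide; open, the fingers measure 114 mm over their backs; the gripper's body (76 mm by 85 mm) begins 54 mm behind the grasp point. The pads swing forward as they close: fully open they stand 13 mm farther back than shut.
Start: joints at [1.555, 0.385, 0.008, 0, -1.194, -0.259], TCP at [169.565, 601.537, 231.312] pointing down, gripper open.
Joint ranges: [-3.14, 3.14], [-1.21, 2.06], [-1.07, 1.41], [-3.16, 2.05], [-2.99, -0.16], [-3.1, 3.1]. Speed limits (rad/s): [2.79, 2.79, 3.14, 3.14, 3.14, 3.14].

## Interface

Orientations are given as a unit quaternion [x, y, z, w].
In Python, from bench import arm, imaging, job, models gives the robot as it stands.
- The arm moves only by the tool arm_command, never from a script. Its argument "rows" is a list of rows, each an object with "grip": the opening, from 0 (shut) to 1 (fully open); "linear": the shift along the tool's x, y, z in mm, a list of three; "rot": the turn, a rotation vector about the tool's x, y, z in rad, a list of three. In form: [{"grip": grip, "linear": [tx, ty, tz], "rot": [rx, ry, rz]}, ...]. A call has 1 to 10 rows; each row is the pose to reach, as a shift and turn from the pose commanded when the call began, along the tool's axes at that moment; what a row does not reach only later rows make up. A row lasts 1/8 s, in which the tool goes at most 62.5 mm and 10.7 degrees, less where a joint would pass 70% of its speed; a pose out of reach is approached as far as the arm can. A call with a gripper value outside its range is refused whole. The fingers move at their own pace and stop on an object; the grip force is fixed at half the most. Time passes only in rows, so rows that repeat a pose let the fingers close. It gives the time, the measured TCP pose, the force, the opening and the grip force at its end, in the units of the state.
- arm.read_state(): the state, without advancing time (a new reading comes with each control period).
- imaging.get_image(name): name is "scene" or "top" or "wrist"; returns a dict with "frame" (384x512x3 uint8, red, green, blue), "fx", "fy", "cx", "cy" (pixels), "extrinsics" (4x4, takes a point from world to camera coordinates); the wrist camera has in their place "T_tool_cam" (4x4, takes a point from camera to tool coordinates, whose origin is the TCP and whose axes are the flange's). Camera axes: x right, y down, z forward; pixel columns grow to the right and rows downward; lengths in mm; the calibration is good to about 2 mm. A picture is of the moment at which its call begins: read the wrist's pose just before it. There is no depth.
- job.job_done(): hands the job in; it is judged then, once.
Trained networks look in a picture, given as the dict that the camera call returned (one of the last four; its "shot" number tells which), for a name from the list of things; names that differ only in an ending like _2 or _b are one class to them, and where a whole thing is asked for, a point or a joint stands for the part that bears it (a point fixed in the world has none). Each returns a list of dicts, best first, with "score" (0 to 1); they miss things now and then, are a little off and sometimes report something else, mostly with a low value. They report only what shows in the picture. A call takes as long as a camera call. They do not tell look-alikes from the thing itself.
- models.spot_in(picture, query): "rect" ([left, top, right, bottom] in pixels, round what is visible of it).
- models.tip_of(picture, query): "pixel" ([column, row] in pixels: a listed point, or the origin of a listed thing).
The state is a dict: "clock": time; "joints": joint angles; "joint_vel": joint speeds; "joint_efforts": joint torques, N m; "position": TCP position; "ee_rot": TCP orientation; "contact_force": force on the tool from outside, world axes, zero at the start; "wrist_torque": the same for the moment, N m; "gripper_width": finger opening in mm; "grasp_force": force on a finger pad.
Only numpy, scipy, OpenCV 4.12 (cv2) and the standard library are available. Lean on these libraries where they do the work, as an engineer would, in place of code of your own. Each camera call takes 0.05 s, during which the arm holds its last target. There are 200 camera calls.

## Working session

There is one attempt and no reset: what is moved stays moved. The work goes in short steps, Python scripts to look and compute and a tool call to move; the robot and the scene stay as the last step left them, time stands still between calls to the robot, and variables do not carry over. Pictures are saved under pics/ and viewed, at most 10 in all, crops included, and the job is handed in when it is done.

Besides the shell and the picture viewer there is one more tool, called after ">>>" in YAML: its name, and indented under it one key for each argument. arm_command: Moves the arm, as the interface text tells. Its arguments: {"type":"object","properties":{"rows":{"type":"array"}},"required":["rows"]}

```bash
mkdir -p pics; ls
cat > h.py <<'E'
from bench import arm, imaging, job, models
import numpy as np, cv2
from scipy.spatial.transform import Rotation as R
def cam(name):
    s=arm.read_state(); p=imaging.get_image(name)
    if name=="wrist":
        T=np.eye(4);T[:3,:3]=R.from_quat(s["ee_rot"]).as_matrix();T[:3,3]=s["position"]
        p["W"]=T@np.array(p["T_tool_cam"])
    else: p["W"]=np.linalg.inv(np.array(p["extrinsics"]))
    return p
def ray(p,px,z):
    d=p["W"][:3,:3]@np.array([(px[0]-p["cx"])/p["fx"],(px[1]-p["cy"])/p["fy"],1]);o=p["W"][:3,3]
    return o+d*(z-o[2])/d[2]
def proj(p,X):
    c=np.linalg.inv(p["W"])@np.append(X,1);return [c[0]/c[2]*p["fx"]+p["cx"],c[1]/c[2]*p["fy"]+p["cy"]]
def save(p,n): cv2.imwrite("pics/"+n,cv2.cvtColor(p["frame"],cv2.COLOR_RGB2BGR))
E
python3 - <<'E'
from h import *
Z=dict(case=0,hinge=30,fin=36,follower_face=24,book_mid=21,bottle=0,jar=0,brush=0,file=0,lid_press=100)
for n in("scene","top"):
    p=cam(n);save(p,n+".png");print(n,p["W"][:3,3].round())
    for q,z in Z.items():
        for r in models.tip_of(p,q)[:3]: print(q,np.round(r["pixel"]),round(r["score"],2),ray(p,r["pixel"],z).round(1)[:2])
E
```

```text
pics
scene [1130.  767.  844.]
case [218. 197.] 0.94 [ 562.5 -103.5]
hinge [239. 204.] 0.81 [556.3 -13.6]
fin [228. 179.] 0.64 [ 519.7 -114.6]
follower_face [228. 194.] 0.56 [547.4 -74.1]
book_mid [209. 203.] 0.95 [609.9 -78.1]
book_mid [120. 208.] 0.84 [ 810.7 -207.7]
book_mid [265. 136.] 0.72 [ 273.1 -244.9]
bottle [152. 170.] 0.91 [ 644.5 -334.3]
bottle [191. 145.] 0.22 [ 475. -381.]
jar [192. 145.] 0.78 [ 471.6 -379.1]
brush [374. 269.] 0.93 [429.6 350.4]
file [346. 321.] 0.56 [591.6 409. ]
file [209. 204.] 0.5 [600.5 -94.5]
lid_press [254. 183.] 0.68 [525.6   9.8]
top [ 427.   12. 1147.]
case [288. 186.] 0.89 [576.9 -89.9]
hinge [265. 186.] 0.68 [572.  -18.5]
fin [294. 209.] 0.46 [ 500.  -108.2]
follower_face [286. 196.] 0.49 [542.6 -83.8]
book_mid [328. 115.] 0.9 [ 807.6 -215. ]
book_mid [288. 174.] 0.68 [611.4 -88.5]
book_mid [332. 285.] 0.68 [ 274.1 -227.3]
bottle [370. 172.] 0.78 [ 629.5 -352.3]
jar [380. 221.] 0.68 [ 471.  -381.9]
jar [265. 187.] 0.26 [572.  -16.8]
brush [146. 228.] 0.95 [430.6 354.6]
brush [283. 188.] 0.35 [570.5 -75.3]
file [132. 175.] 0.59 [600.  408.2]
lid_press [243. 188.] 0.65 [555.2  48.7]
```

View pics/scene.png

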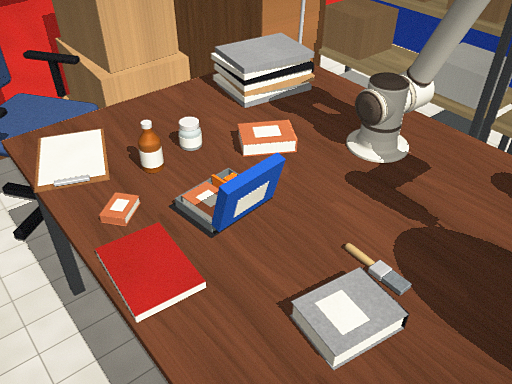

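View pics/top.png

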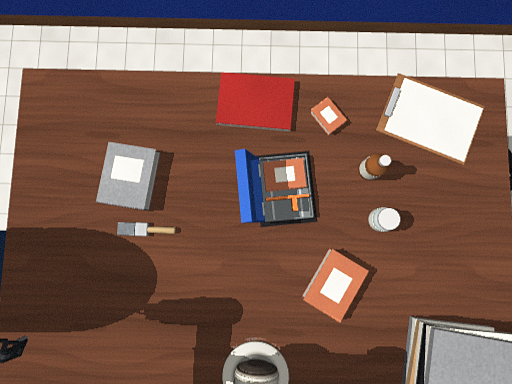

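```bash
cat >> h.py <<'E'
def plan(pos,yaw_x,tilt=None):
    """shift/turn in tool axes to pose: tool z down, tool x along world yaw_x (deg)"""
    s=arm.read_state();r0=R.from_quat(s["ee_rot"])
    r1=R.from_euler("z",yaw_x,degrees=True)*R.from_euler("x",180,degrees=True)
    if tilt is not None: r1=R.from_rotvec(tilt)*r1
    lin=r0.inv().apply(np.array(pos)-s["position"]);rot=(r0.inv()*r1).as_rotvec()
    print("t",round(s["clock"],2),"pos",np.round(s["position"],1),"lin",lin.round(1),"rot",rot.round(4),"F",np.round(s["contact_force"],1))
    return lin,rot
E
python3 - <<'E'
from h import *
s=arm.read_state();print(R.from_quat(s["ee_rot"]).as_matrix().round(3));p=cam("wrist");print(np.round(p["T_tool_cam"],2),p["fx"])
for y in(0,180):plan([500,-95,330],y)
E
```

```text
[[ 0.962 -0.271 -0.   ]
 [-0.271 -0.962  0.   ]
 [-0.    -0.    -1.   ]]
[[  -0.     -0.95   -0.3    78.47]
 [   1.     -0.     -0.      1.07]
 [   0.     -0.3     0.95 -141.71]
 [   0.      0.      0.      1.  ]] 323.1368310100226
t 1.15 pos [169.6 601.5 231.3] lin [507.1 580.7 -98.7] rot [-0.      0.     -0.2748] F [-0.6  0.8 -0.4]
t 1.15 pos [169.6 601.5 231.3] lin [507.1 580.7 -98.7] rot [0.     0.     2.8668] F [-0.6  0.8 -0.4]
```

>>> arm_command:
  rows:
    - {"grip":0.45,"linear":[40,36,-30],"rot":[0,0,-0.05]}
    - {"grip":0.45,"linear":[80,70,-60],"rot":[0,0,-0.1]}
    - {"grip":0.45,"linear":[120,105,-69],"rot":[0,0,-0.15]}
    - {"grip":0.45,"linear":[160,140,-69],"rot":[0,0,-0.2]}
    - {"grip":0.45,"linear":[200,175,-69],"rot":[0,0,-0.275]}
    - {"grip":0.45,"linear":[240,210,-69],"rot":[0,0,-0.275]}
    - {"grip":0.45,"linear":[280,245,-69],"rot":[0,0,-0.275]}
    - {"grip":0.45,"linear":[320,280,-69],"rot":[0,0,-0.275]}
    - {"grip":0.45,"linear":[360,315,-69],"rot":[0,0,-0.275]}
    - {"grip":0.45,"linear":[400,350,-69],"rot":[0,0,-0.275]}

```text
clock: 2.4
position: [460.3, 154.6, 300.7]
ee_rot: [1.0, 0.0, 0.0, -0.0]
contact_force: [0.8, 1.0, -0.0]
gripper_width: 38.4
grasp_force: 0.0
```

Run:
```python
from h import *
plan([620,-90,300],0)
```

```text
t 2.4 pos [460.3 154.6 300.7] lin [159.6 244.7   0.7] rot [-0.0005 -0.0008  0.0005] F [ 0.8  1.  -0. ]
```

>>> arm_command:
  rows:
    - {"grip":0.45,"linear":[32,49,0],"rot":[0,0,0]}
    - {"grip":0.45,"linear":[64,98,0],"rot":[0,0,0]}
    - {"grip":0.45,"linear":[96,147,0],"rot":[0,0,0]}
    - {"grip":0.45,"linear":[128,196,0],"rot":[0,0,0]}
    - {"grip":0.45,"linear":[160,245,0],"rot":[0,0,0]}
    - {"grip":0.45,"linear":[160,245,0],"rot":[0,0,0]}
    - {"grip":0.45,"linear":[160,245,0],"rot":[0,0,0]}

```text
clock: 3.28
position: [619.4, -88.9, 300.0]
ee_rot: [1.0, -0.0, -0.0, -0.0]
contact_force: [-0.5, -0.2, -0.1]
gripper_width: 38.8
grasp_force: 0.0
```

Run:
```python
from h import *
plan([620,-90,300],0)
p=cam("wrist");save(p,"w1.png")
for q,z in dict(case=0,hinge=30,fin=36,follower_face=24,book_mid=21,lid_press=100).items():
    for r in models.tip_of(p,q)[:2]: print(q,np.round(r["pixel"]),round(r["score"],2),ray(p,r["pixel"],z).round(1)[:2])
f=p["frame"];cv2.imwrite("pics/w1b.png",cv2.resize(cv2.cvtColor(f,cv2.COLOR_RGB2BGR),(800,600),interpolation=cv2.INTER_CUBIC))
np.save("w1.npy",p["W"])
```

```text
t 3.27 pos [619.4 -88.9 300. ] lin [ 0.6  1.1 -0. ] rot [-0.0001  0.0008 -0.0004] F [-0.5 -0.2 -0.1]
case [254. 182.] 0.57 [564.7 -82.3]
hinge [197. 192.] 0.84 [560.2  -6.6]
fin [274. 226.] 0.61 [ 512.7 -110.8]
follower_face [256. 200.] 0.9 [546.1 -86.3]
book_mid [249. 152.] 0.56 [612.5 -76.7]
lid_press [124. 230.] 0.93 [537.9  66.3]
```

View pics/w1b.png

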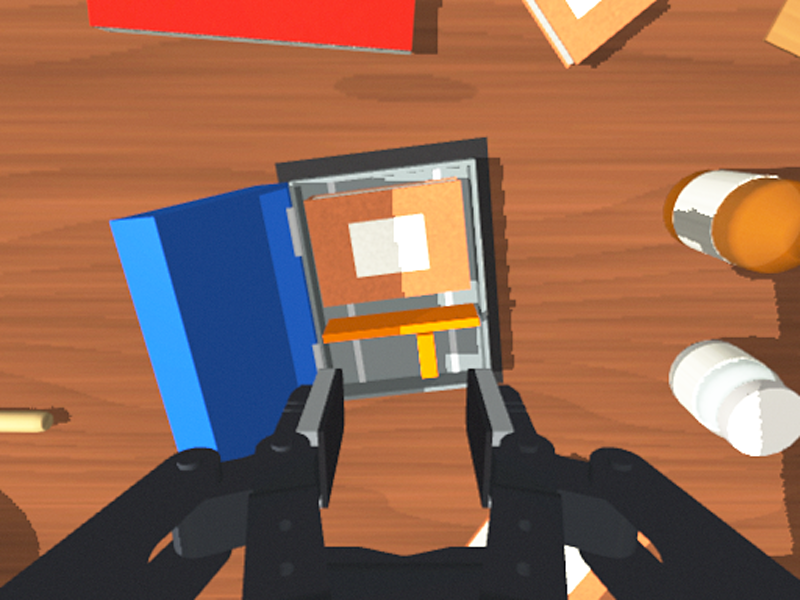

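Run:
```python
import cv2
f=cv2.imread("pics/w1.png")[80:270,160:340]
cv2.imwrite("pics/c1.png",cv2.resize(f,None,fx=3.15,fy=3.15,interpolation=cv2.INTER_CUBIC))
```

```text
(no output)
```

View pics/c1.png

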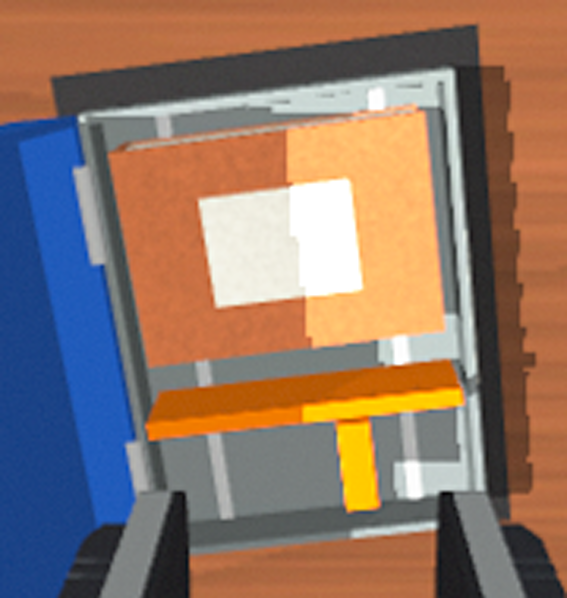

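Run:
```python
from h import *
p=dict(W=np.load("w1.npy"));q=cam("wrist");p.update(fx=q["fx"],fy=q["fy"],cx=q["cx"],cy=q["cy"])
w=lambda c,z: ray(p,(c[0]/3.15+160-.35,c[1]/3.15+80-.35),z)[:2]
a,b=w((80,118),30),w((456,68),30);n1,n2=w((200,549),30),w((420,531),30)
d=a-b;yaw=np.arctan2(-d[0],d[1]);print("far",a,b,np.linalg.norm(d),np.degrees(yaw))
ex=np.array([np.cos(yaw),np.sin(yaw)]);ey=np.array([-ex[1],ex[0]])
C=(a+b)/2-100*ex;print("C",C,"near edge x:",[(n-C)@ex for n in(n1,n2)])
loc=lambda X:np.array([(X-C)@ex,(X-C)@ey]).round(1)
for c in((110,152),(425,108),(444,332),(150,367)):print("book",loc(w(c,38)))
for c in((337,420),(371,415),(345,508),(379,508)):print("fin",loc(w(c,51)),w(c,51))
for c in((170,391),(460,360),(463,405),(150,438)):print("plate",loc(w(c,44)))
```

```text
far [659.08390572   2.17902216] [ 678.15952551 -146.15960919] 149.56011774901927 7.32774036500377
C [569.43843495 -84.74477651] near edge x: [np.float64(-95.75080475023546), np.float64(-99.46063554293761)]
book [86.1 63.8]
book [ 87.1 -60.5]
book [ -4.5 -59.8]
book [-4. 64.]
fin [-32.5 -11.3] [ 538.59986957 -100.09989298]
fin [-32.1 -25.5] [ 540.81183475 -114.10867712]
fin [-73.   -9.8] [ 498.31334813 -103.77276989]
fin [-74.8 -24.1] [ 498.30509763 -118.22979022]
plate [-13.6  56.3]
plate [-15.4 -64.7]
plate [-35.4 -64.2]
plate [-33.4  68.3]
```

>>> arm_command:
  rows:
    - {"grip":0.45,"linear":[-50,10,40],"rot":[0,0,-0.06]}
    - {"grip":0.45,"linear":[-100,20,90],"rot":[0,0,-0.127]}
    - {"grip":0.45,"linear":[-100,20,140],"rot":[0,0,-0.127]}
    - {"grip":0.45,"linear":[-100,20,190],"rot":[0,0,-0.127]}
    - {"grip":0.45,"linear":[-100,20,220],"rot":[0,0,-0.127]}
    - {"grip":0.45,"linear":[-100,20,235],"rot":[0,0,-0.127]}
    - {"grip":0.45,"linear":[-100,20,235],"rot":[0,0,-0.127]}

```text
clock: 4.55
position: [519.6, -108.8, 65.0]
ee_rot: [0.998, 0.064, -0.001, 0.0]
contact_force: [0.6, 0.5, -0.4]
gripper_width: 38.2
grasp_force: 0.0
```

Run:
```python
from h import *
plan([519,-109,22],7.3)
p=cam("wrist");save(p,"w2.png")
for q,z in dict(fin=36,follower_face=24).items():
    for r in models.tip_of(p,q)[:2]: print(q,np.round(r["pixel"]),round(r["score"],2),ray(p,r["pixel"],z).round(1)[:2])
```

```text
t 4.55 pos [ 519.6 -108.8   65. ] lin [-0.6  0.1 43. ] rot [0.0001 0.0011 0.0002] F [ 0.6  0.5 -0.4]
fin [258. 234.] 0.61 [ 515.3 -109.6]
follower_face [221. 175.] 0.7 [544.3 -84.4]
```

View pics/w2.png

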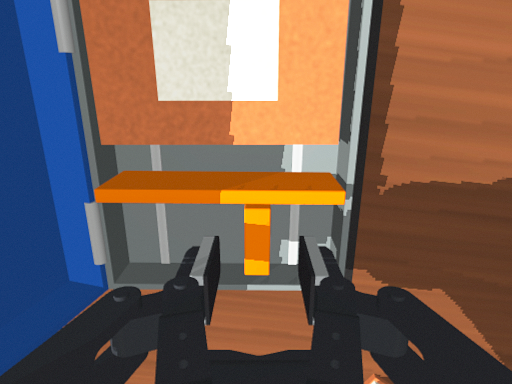

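The fin (cols 245–270) is centred between the pads (about 215 and 300), and the tray is square with the tool. Descend and pinch.

>>> arm_command:
  rows:
    - {"grip":0.45,"linear":[0,0,22],"rot":[0,0,0]}
    - {"grip":0.45,"linear":[0,0,43],"rot":[0,0,0]}
    - {"grip":0.45,"linear":[0,0,43],"rot":[0,0,0]}
    - {"grip":0,"linear":[0,0,43],"rot":[0,0,0]}
    - {"grip":0,"linear":[0,0,43],"rot":[0,0,0]}
    - {"grip":0,"linear":[0,0,43],"rot":[0,0,0]}
    - {"grip":0,"linear":[0,0,43],"rot":[0,0,0]}

```text
clock: 5.58
position: [520.7, -107.8, 23.9]
ee_rot: [0.998, 0.063, 0.002, -0.001]
contact_force: [0.2, 4.7, 3.0]
gripper_width: 12.9
grasp_force: 58.7
```

>>> arm_command:
  rows:
    - {"grip":0,"linear":[5,0,0],"rot":[0,0,0]}
    - {"grip":0,"linear":[10,0,0],"rot":[0,0,0]}
    - {"grip":0,"linear":[15,0,0],"rot":[0,0,0]}
    - {"grip":0,"linear":[20,0,0],"rot":[0,0,0]}
    - {"grip":0,"linear":[24,0,0],"rot":[0,0,0]}
    - {"grip":0,"linear":[28,0,0],"rot":[0,0,0]}
    - {"grip":0,"linear":[28,0,0],"rot":[0,0,0]}

```text
clock: 6.45
position: [547.7, -104.6, 23.9]
ee_rot: [0.998, 0.063, 0.001, -0.0]
contact_force: [-2.4, 4.1, 4.8]
gripper_width: 12.8
grasp_force: 59.0
```

>>> arm_command:
  rows:
    - {"grip":0,"linear":[2,0,0],"rot":[0,0,0]}
    - {"grip":0,"linear":[2,0,0],"rot":[0,0,0]}

```text
clock: 6.7
position: [549.4, -104.4, 24.0]
ee_rot: [0.998, 0.063, 0.0, -0.0]
contact_force: [-3.1, 4.1, 4.5]
gripper_width: 13.5
grasp_force: 59.1
```

>>> arm_command:
  rows:
    - {"grip":0,"linear":[1.5,0,0],"rot":[0,0,0]}
    - {"grip":0,"linear":[1.5,0,0],"rot":[0,0,0]}

```text
clock: 6.95
position: [550.7, -104.2, 23.9]
ee_rot: [0.998, 0.063, 0.0, -0.0]
contact_force: [-4.0, 3.9, 5.7]
gripper_width: 13.1
grasp_force: 59.1
```

>>> arm_command:
  rows:
    - {"grip":0,"linear":[1,0,0],"rot":[0,0,0]}
    - {"grip":0,"linear":[1,0,0],"rot":[0,0,0]}

```text
clock: 7.2
position: [551.6, -104.1, 23.9]
ee_rot: [0.998, 0.063, 0.0, -0.0]
contact_force: [-4.4, 3.4, 5.6]
gripper_width: 13.1
grasp_force: 59.2
```

>>> arm_command:
  rows:
    - {"grip":0,"linear":[1,0,0],"rot":[0,0,0]}
    - {"grip":0,"linear":[1,0,0],"rot":[0,0,0]}

```text
clock: 7.45
position: [552.6, -104.0, 23.9]
ee_rot: [0.998, 0.063, 0.0, -0.0]
contact_force: [-3.2, 4.2, 6.0]
gripper_width: 12.6
grasp_force: 59.2
```

Run:
```python
from h import *
p=cam("wrist");save(p,"w3.png")
```

```text
(no output)
```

View pics/w3.png

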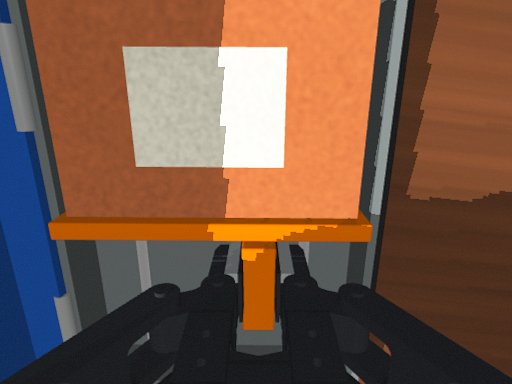

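The plate (row 215) touches the book's near edge; the far wall is out of view. I'll push on until the force jumps.

>>> arm_command:
  rows:
    - {"grip":0,"linear":[1,0,0],"rot":[0,0,0]}
    - {"grip":0,"linear":[1,0,0],"rot":[0,0,0]}

```text
clock: 7.75
position: [553.6, -103.9, 24.0]
ee_rot: [0.998, 0.063, 0.0, -0.0]
contact_force: [-3.3, 3.5, 5.4]
gripper_width: 13.1
grasp_force: 59.1
```

>>> arm_command:
  rows:
    - {"grip":0,"linear":[1,0,0],"rot":[0,0,0]}
    - {"grip":0,"linear":[1,0,0],"rot":[0,0,0]}

```text
clock: 8.0
position: [554.1, -103.8, 23.9]
ee_rot: [0.998, 0.063, -0.0, -0.0]
contact_force: [-5.7, 4.1, 6.3]
gripper_width: 13.1
grasp_force: 59.3
```

>>> arm_command:
  rows:
    - {"grip":0,"linear":[1,0,0],"rot":[0,0,0]}
    - {"grip":0,"linear":[1,0,0],"rot":[0,0,0]}

```text
clock: 8.25
position: [554.1, -103.8, 23.9]
ee_rot: [0.998, 0.063, -0.001, -0.0]
contact_force: [-6.8, 4.1, 9.2]
gripper_width: 13.0
grasp_force: 59.5
```

>>> arm_command:
  rows:
    - {"grip":0,"linear":[1.5,0,0],"rot":[0,0,0]}
    - {"grip":0,"linear":[1.5,0,0],"rot":[0,0,0]}
    - {"grip":0,"linear":[1.5,0,0],"rot":[0,0,0]}

```text
clock: 8.62
position: [554.0, -103.8, 23.9]
ee_rot: [0.998, 0.063, -0.003, -0.0]
contact_force: [-9.9, 4.0, 10.8]
gripper_width: 13.3
grasp_force: 60.0
```

>>> arm_command:
  rows:
    - {"grip":0,"linear":[-3,0,0],"rot":[0,0,0]}
    - {"grip":0,"linear":[-6,0,0],"rot":[0,0,0]}
    - {"grip":0,"linear":[-9,0,0],"rot":[0,0,0]}
    - {"grip":0,"linear":[-12,0,0],"rot":[0,0,0]}
    - {"grip":0,"linear":[-14,0,0],"rot":[0,0,0]}
    - {"grip":0,"linear":[-14,0,0],"rot":[0,0,0]}
    - {"grip":0,"linear":[-14,0,0],"rot":[0,0,0]}

```text
clock: 9.5
position: [545.4, -104.9, 23.9]
ee_rot: [0.998, 0.063, 0.002, -0.0]
contact_force: [0.6, 6.0, 2.6]
gripper_width: 13.0
grasp_force: 58.9
```

>>> arm_command:
  rows:
    - {"grip":0.35,"linear":[0,0,0],"rot":[0,0,0]}
    - {"grip":0.35,"linear":[0,0,0],"rot":[0,0,0]}
    - {"grip":0.35,"linear":[0,0,0],"rot":[0,0,0]}
    - {"grip":0.35,"linear":[0,0,-20],"rot":[0,0,0]}
    - {"grip":0.35,"linear":[0,0,-60],"rot":[0,0,0]}
    - {"grip":0.35,"linear":[0,0,-110],"rot":[0,0,0]}
    - {"grip":0.35,"linear":[0,0,-160],"rot":[0,0,0]}
    - {"grip":0.35,"linear":[0,0,-210],"rot":[0,0,0]}
    - {"grip":0.35,"linear":[0,0,-260],"rot":[0,0,0]}
    - {"grip":0.35,"linear":[0,0,-260],"rot":[0,0,0]}

```text
clock: 10.75
position: [545.4, -106.2, 287.3]
ee_rot: [0.998, 0.064, 0.005, 0.001]
contact_force: [-0.1, 0.6, -1.1]
gripper_width: 30.1
grasp_force: 0.0
```

Run:
```python
from h import *
s=arm.read_state();print(s["clock"],s["position"],s["joints"])
p=cam("wrist");save(p,"w4.png");np.save("w4.npy",p["W"])
cv2.imwrite("pics/w4b.png",cv2.resize(cv2.cvtColor(p["frame"],cv2.COLOR_RGB2BGR),(800,600),interpolation=cv2.INTER_CUBIC))
```

```text
10.75 [ 545.40457204 -106.24969287  287.25708202] [ 1.00114992e-01  2.26028643e-01 -7.83678065e-02  1.51834333e-03
 -1.25641268e+00  1.59756463e+00]
```

View pics/w4b.png

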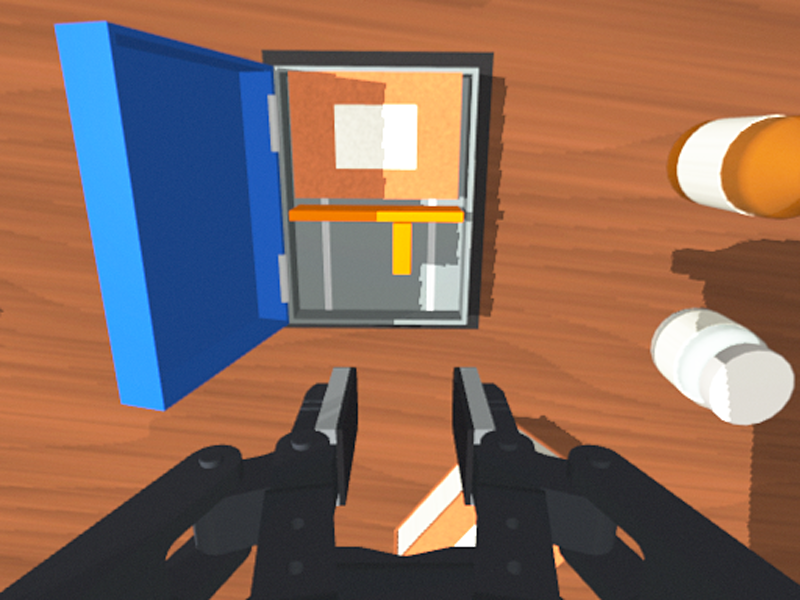

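```bash
cat > g.py <<'E'
from h import *
from scipy.optimize import least_squares
q=cam("wrist");p=dict(W=np.load("w4.npy"),fx=q["fx"],fy=q["fy"],cx=q["cx"],cy=q["cy"])
px=np.array([(275,66),(478,66),(466,327),(289,327),(110,22),(165,409)])*.64-.18
def pts(v):
    x,y,a,th=v;c=[(100,75,30),(100,-75,30),(-100,-75,30),(-100,75,30)]+[(s*100,75-150*np.cos(th),30+150*np.sin(th)) for s in(1,-1)]
    return R.from_euler("z",a).apply(c)+[x,y,0]
E
python3 - <<'E'
from g import *
r=least_squares(lambda v:(np.array([proj(p,X) for X in pts(v)])-px).ravel(),[570,-86,.12,1.9],loss="soft_l1")
print(r.x,np.degrees(r.x[2]),r.fun.reshape(-1,2).round(1));np.save("pose.npy",r.x)
x,y,a,th=r.x
W=lambda u,v,z:R.from_euler("z",a).apply([u,v,z])+[x,y,0]
for v,z in((230,300),(230,125),(119,125)):print(v,z);plan(W(0,v,z),np.degrees(a))
E
```

```text
[ 5.68531686e+02 -8.31933530e+01  1.13947173e-01  1.83115778e+00] 6.528692074695979 [[-0.8  0.1]
 [ 1.2  2. ]
 [ 0.3 -0.4]
 [-0.1 -1.8]
 [-0.4 -0.6]
 [ 0.3  2.6]]
230 300
t 10.85 pos [ 543.1 -105.8  282.3] lin [  31.1 -249.2  -17.5] rot [-0.0006 -0.0004  0.0128] F [-0.7  0.1 -0.4]
230 125
t 10.85 pos [ 543.1 -105.8  282.3] lin [  31.  -249.1  157.5] rot [-0.0006 -0.0004  0.0128] F [-0.7  0.1 -0.4]
119 125
t 10.85 pos [ 543.1 -105.8  282.3] lin [  29.6 -138.1  157.4] rot [-0.0006 -0.0004  0.0128] F [-0.7  0.1 -0.4]
```

>>> arm_command:
  rows:
    - {"grip":0,"linear":[8,-60,0],"rot":[0,0,0]}
    - {"grip":0,"linear":[16,-120,0],"rot":[0,0,0]}
    - {"grip":0,"linear":[24,-180,0],"rot":[0,0,0]}
    - {"grip":0,"linear":[31,-235,0],"rot":[0,0,0.0128]}
    - {"grip":0,"linear":[31,-237,20],"rot":[0,0,0.0128]}
    - {"grip":0,"linear":[31,-237,60],"rot":[0,0,0.0128]}
    - {"grip":0,"linear":[31,-237,110],"rot":[0,0,0.0128]}
    - {"grip":0,"linear":[31,-237,155],"rot":[0,0,0.0128]}
    - {"grip":0,"linear":[31,-237,155],"rot":[0,0,0.0128]}
    - {"grip":0,"linear":[31,-237,155],"rot":[0,0,0.0128]}

```text
clock: 12.1
position: [545.0, 133.3, 128.2]
ee_rot: [0.998, 0.057, 0.001, 0.0]
contact_force: [0.4, 0.0, -0.3]
gripper_width: -0.1
grasp_force: 0.0
```

```bash
cat > arc.py <<'E'
from h import *
x,y,a,th=np.load("pose.npy")
W=lambda u,v,z:R.from_euler("z",a).apply([u,v,z])+[x,y,0]
s=arm.read_state();r0=R.from_quat(s["ee_rot"])
print(s["clock"],"case-frame pos",R.from_euler("z",-a).apply(np.array(s["position"])-[x,y,0]).round(1),s["contact_force"])
for t in [1.7,1.57,1.45,1.3,1.15,1,.85,.7,.55,.4,.25,.1,0]:
    P=(75-115*np.cos(t)+30*np.sin(t)+12,30+115*np.sin(t)+30*np.cos(t))
    print(t,np.round(P,1),r0.inv().apply(W(0,*P)-s["position"]).round(1))
E
python3 arc.py
```

```text
12.1 case-frame pos [  1.2 217.8 128.2] [ 0.38332114  0.01698323 -0.28739051]
1.7 [131.6 140.2] [ -1.3  86.2 -12. ]
1.57 [116.9 145. ] [ -1.3 100.9 -16.8]
1.45 [102.9 147.8] [ -1.3 114.9 -19.5]
1.3 [ 85.1 148.8] [ -1.3 132.6 -20.6]
1.15 [ 67.4 147.2] [ -1.3 150.4 -19. ]
1 [ 50.1 143. ] [ -1.4 167.7 -14.7]
0.85 [ 33.6 136.2] [ -1.4 184.1  -7.9]
0.7 [ 18.4 127. ] [ -1.4 199.4   1.2]
0.55 [  4.6 115.7] [ -1.4 213.1  12.6]
0.4 [ -7.2 102.4] [ -1.5 225.   25.9]
0.25 [-17.   87.5] [ -1.5 234.8  40.8]
0.1 [-24.4  71.3] [ -1.5 242.2  57. ]
0 [-28.  60.] [ -1.5 245.8  68.3]
```

>>> arm_command:
  rows:
    - {"grip":0,"linear":[-1,30,0],"rot":[0,0,0]}
    - {"grip":0,"linear":[-1,55,-4],"rot":[0,0,0]}
    - {"grip":0,"linear":[-1,65,-8],"rot":[0,0,0]}
    - {"grip":0,"linear":[-1,75,-10],"rot":[0,0,0]}
    - {"grip":0,"linear":[-1,83,-12],"rot":[0,0,0]}
    - {"grip":0,"linear":[-1,91,-14],"rot":[0,0,0]}
    - {"grip":0,"linear":[-1,100,-16],"rot":[0,0,0]}
    - {"grip":0,"linear":[-1,108,-18],"rot":[0,0,0]}
    - {"grip":0,"linear":[-1,115,-20],"rot":[0,0,0]}
    - {"grip":0,"linear":[-1,115,-20],"rot":[0,0,0]}

```text
clock: 13.35
position: [555.3, 17.6, 146.7]
ee_rot: [0.998, 0.057, -0.002, 0.001]
contact_force: [-0.1, -0.1, 1.0]
gripper_width: -0.1
grasp_force: 0.0
```

```bash
python3 arc.py
python3 - <<'E'
from h import *
p=cam("wrist");save(p,"w5.png");q=cam("scene");save(q,"s5.png")
cv2.imwrite("pics/m5.png",np.hstack([cv2.imread("pics/w5.png")[:,60:400],cv2.resize(cv2.imread("pics/s5.png")[110:250,150:300],None,fx=2.7,fy=2.7)[:384]][:1])) if 0 else None
a=cv2.imread("pics/w5.png");b=cv2.resize(cv2.imread("pics/s5.png")[110:260,150:300],(384,384))
cv2.imwrite("pics/m5.png",cv2.resize(np.hstack([a,b]),(800,343)))
E
```

```text
13.35 case-frame pos [ -1.7 101.7 146.7] [-0.10820459 -0.0852127   0.9761805 ]
1.7 [131.6 140.2] [  1.7 -29.9   6.5]
1.57 [116.9 145. ] [  1.7 -15.2   1.7]
1.45 [102.9 147.8] [ 1.7 -1.2 -1. ]
1.3 [ 85.1 148.8] [ 1.7 16.5 -2.1]
1.15 [ 67.4 147.2] [ 1.7 34.3 -0.5]
1 [ 50.1 143. ] [ 1.8 51.6  3.8]
0.85 [ 33.6 136.2] [ 1.8 68.  10.6]
0.7 [ 18.4 127. ] [ 1.8 83.3 19.8]
0.55 [  4.6 115.7] [ 1.9 97.  31.1]
0.4 [ -7.2 102.4] [  1.9 108.9  44.4]
0.25 [-17.   87.5] [  2.  118.6  59.3]
0.1 [-24.4  71.3] [  2.  126.   75.5]
0 [-28.  60.] [  2.1 129.6  86.9]
```

View pics/m5.png

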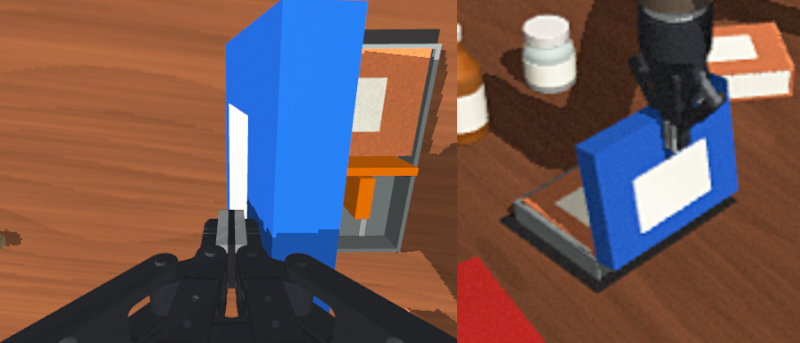

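The lid is just past upright with the closed fingertips against its outer face, and follower and book have not moved. Continue along the arc.

>>> arm_command:
  rows:
    - {"grip":0,"linear":[2,9,-1],"rot":[0,0,0]}
    - {"grip":0,"linear":[2,17,-2],"rot":[0,0,0]}
    - {"grip":0,"linear":[2,26,-1],"rot":[0,0,0]}
    - {"grip":0,"linear":[2,34,0],"rot":[0,0,0]}
    - {"grip":0,"linear":[2,43,2],"rot":[0,0,0]}
    - {"grip":0,"linear":[2,52,4],"rot":[0,0,0]}
    - {"grip":0,"linear":[2,60,7],"rot":[0,0,0]}
    - {"grip":0,"linear":[2,68,11],"rot":[0,0,0]}
    - {"grip":0,"linear":[2,76,15],"rot":[0,0,0]}
    - {"grip":0,"linear":[2,83,20],"rot":[0,0,0]}

```text
clock: 14.7
position: [568.4, -64.1, 127.5]
ee_rot: [0.998, 0.057, 0.001, 0.0]
contact_force: [-0.3, 0.1, 3.0]
gripper_width: 0.1
grasp_force: 1.3
```

```bash
python3 arc.py
```

```text
14.7 case-frame pos [  2.1  18.9 127.5] [-0.27415299  0.09181085  3.02755792]
1.7 [131.6 140.2] [  -2.  -112.6  -12.7]
1.57 [116.9 145. ] [ -2.  -98.  -17.5]
1.45 [102.9 147.8] [ -2.  -84.  -20.3]
1.3 [ 85.1 148.8] [ -2.  -66.2 -21.3]
1.15 [ 67.4 147.2] [ -2.  -48.5 -19.7]
1 [ 50.1 143. ] [ -2.  -31.2 -15.5]
0.85 [ 33.6 136.2] [ -2.1 -14.7  -8.7]
0.7 [ 18.4 127. ] [-2.1  0.6  0.5]
0.55 [  4.6 115.7] [-2.1 14.3 11.9]
0.4 [ -7.2 102.4] [-2.1 26.2 25.1]
0.25 [-17.   87.5] [-2.2 35.9 40. ]
0.1 [-24.4  71.3] [-2.2 43.3 56.2]
0 [-28.  60.] [-2.2 46.9 67.6]
```

>>> arm_command:
  rows:
    - {"grip":0,"linear":[-2,7,5],"rot":[0,0,0]}
    - {"grip":0,"linear":[-2,14,11],"rot":[0,0,0]}
    - {"grip":0,"linear":[-2,20,18],"rot":[0,0,0]}
    - {"grip":0,"linear":[-2,26,25],"rot":[0,0,0]}
    - {"grip":0,"linear":[-2,31,32],"rot":[0,0,0]}
    - {"grip":0,"linear":[-2,36,40],"rot":[0,0,0]}
    - {"grip":0,"linear":[-2,40,48],"rot":[0,0,0]}
    - {"grip":0,"linear":[-2,43,56],"rot":[0,0,0]}
    - {"grip":0,"linear":[-2,45,61],"rot":[0,0,0]}
    - {"grip":0,"linear":[-2,47,65],"rot":[0,0,0]}

```text
clock: 15.95
position: [570.5, -110.1, 61.6]
ee_rot: [0.998, 0.057, -0.001, -0.0]
contact_force: [-1.6, 1.3, 0.6]
gripper_width: -0.2
grasp_force: 0.6
```

>>> arm_command:
  rows:
    - {"grip":0,"linear":[0,1,2],"rot":[0,0,0]}
    - {"grip":0,"linear":[0,1,4],"rot":[0,0,0]}
    - {"grip":0,"linear":[0,1,4],"rot":[0,0,0]}

```text
clock: 16.32
position: [570.6, -110.9, 60.0]
ee_rot: [0.998, 0.058, -0.0, -0.0]
contact_force: [-4.6, 3.0, 11.3]
gripper_width: -0.1
grasp_force: 5.6
```

>>> arm_command:
  rows:
    - {"grip":0,"linear":[0,0,2],"rot":[0,0,0]}
    - {"grip":0,"linear":[0,0,2],"rot":[0,0,0]}
    - {"grip":0,"linear":[0,0,2],"rot":[0,0,0]}

```text
clock: 16.7
position: [570.7, -110.9, 59.9]
ee_rot: [0.998, 0.058, -0.0, 0.0]
contact_force: [-7.0, 4.7, 20.7]
gripper_width: 0.0
grasp_force: 10.4
```

Hard stop at 60 mm with 20 N: shut. Retreat straight up and check.

>>> arm_command:
  rows:
    - {"grip":0,"linear":[0,0,0],"rot":[0,0,0]}
    - {"grip":0,"linear":[0,0,-10],"rot":[0,0,0]}
    - {"grip":0,"linear":[0,0,-60],"rot":[0,0,0]}
    - {"grip":0,"linear":[0,0,-120],"rot":[0,0,0]}
    - {"grip":0,"linear":[0,0,-180],"rot":[0,0,0]}
    - {"grip":0,"linear":[0,0,-220],"rot":[0,0,0]}
    - {"grip":0,"linear":[0,0,-220],"rot":[0,0,0]}
    - {"grip":0,"linear":[0,0,-220],"rot":[0,0,0]}

```text
clock: 17.7
position: [570.4, -111.1, 275.1]
ee_rot: [0.998, 0.057, -0.001, -0.0]
contact_force: [-0.3, 0.1, -1.2]
gripper_width: 0.0
grasp_force: 0.0
```

Run:
```python
from h import *
s=arm.read_state();print(s["clock"],s["position"],s["contact_force"])
a=cam("wrist")["frame"];b=cv2.resize(cam("scene")["frame"][110:260,150:300],(384,384),interpolation=cv2.INTER_CUBIC)
cv2.imwrite("pics/m6.png",cv2.resize(cv2.cvtColor(np.hstack([a,b]),cv2.COLOR_RGB2BGR),(800,343)))
```

```text
17.7 [ 570.42389689 -111.13450074  275.08366013] [-0.28954087  0.12570543 -1.20281683]
```

View pics/m6.png

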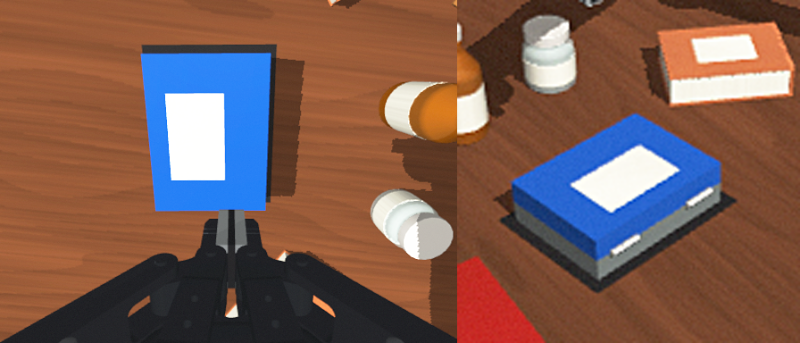

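The lid lies flush on the tray, the bystanders have not moved, and the arm is clear.

```bash
python3 -c "
from bench import job;print(job.job_done())"
```

```text
the job is handed in; nothing more can be done
None
```

The job is handed in at about 18 s on the robot clock, verdict not shown: the follower pushed the book snug and backed off about 9 mm, the lid is pressed shut and looks flush, the other things look unmoved, and the arm is clear of the case.

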